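# Uncover the wide suction port on the technician's bench

### The arm

A 7-joint arm with a two-finger parallel gripper is mounted at the origin on the work surface. World frame = base frame: x ahead of the robot, y to its left, z up, the work surface at z = 0. Lengths are in mm, angles in rad, forces in N, time in s.
With the tool pointing down it reaches from about 425 to 800 mm from the base axis. Payload 8.3 kg.
Tool frame: the origin (TCP) lies at the very end of the fingers, on their centre line; the grasp point (between the pads) lies 19 mm behind it; z points along the fingers, y is the line along which they close (so a half turn about z gives the same grasp; the last joint's range is limited). The gripper opens to 85 mm and grips with 20 to 120 N. Pads are 22 mm wide; open, the fingers measure 114 mm over their backs; the gripper's body (76 mm by 85 mm) begins 54 mm behind the grasp point. The pads swing forward as they close: fully open they stand 13 mm farther back than shut.
Start: joints at [-1.33, 0.383, 0.016, 1.37, -0.006, 1.388, -0.046], TCP at [186.916, 596.377, 231.279] pointing down, gripper open.
Joint ranges: [-2.95, 2.95], [-0.25, 2.06], [-1.52, 1.56], [0.18, 2.33], [-1.44, 4.58], [0.02, 2.06], [-3.01, 3.01]. Speed limits (rad/s): [2.39, 2.39, 3.01, 3.01, 3.14, 3.14, 3.14].

### API

Orientations are given as [roll, pitch, yaw] about the fixed x, y, z axes, in that order (R = Rz(yaw) Ry(pitch) Rx(roll)).
In Python, from cell import * gives the robot as it stands. Calls block until the motion is done:
- move_ptp(position, orientation): joint-space move of the TCP to a pose.
- move_linear(position, rot=None, feed=150): straight line of the TCP; rot=None keeps the orientation; feed is the mean speed in mm/s.
- goto_joints(angles): joint-space move.
- let_go() and grasp(): open the fingers fully, or close them until they stop; the grip force is fixed at half the most.
- hold(seconds).
- solve_ik(position, orientation): joint angles nearest the present ones, or None.
- get_state(): the state.
- snapshot(name): name is "side" or "top"; returns the picture (400x640x3 uint8, blue, green, red); there is no depth.
- camera_info(name): a dict with "fx", "fy", "cx", "cy" (pixels), "R" (3x3) and "t" (3): a world point X has camera coordinates R X + t. Camera axes: x right, y down, z forward; pixel columns grow to the right and rows downward; lengths in mm; the calibration is good to about 2 mm. A picture is of the moment at which its call begins. camera_info takes no time and is no camera call.
A pose or a line that the arm cannot do raises PlanningError and nothing moves.
- job_done(): hands the job in; it is judged then, once.
The state is a dict: "clock": time; "joint_pos": joint angles; "dq": joint speeds; "joint_efforts": joint torques, N m; "ee_pos": TCP position; "eef_rot": TCP orientation; "contact_force": force on the tool from outside, world axes, zero at the start; "moment": the same for the moment, N m; "gripper_width": finger opening in mm; "grasp_force": force on a finger pad.
Only numpy, scipy, OpenCV 4.12 (cv2) and the standard library are available. Lean on these libraries where they do the work, as an engineer would, in place of code of your own. Each camera call takes 0.05 s, during which the arm holds its last target. There are 200 camera calls.

### The job

Two bench suction inlets stand on the dental technician's bench, each with its port shut by a metal dust cover that pivots on a single pin. Swing the cover of the wide port (the inlet with the larger round cover) aside by its knob, about a quarter turn, so that the port is completely uncovered, and let go. Leave the small cover of the other inlet as it is.

Things in the scene. Friction and masses are not known exactly. Their poses are not given: they have to be found in the camera images.
- wide_cover (a joint): Larger dust cover's angle about its upright pin: 0 rad shut, grows as it opens, CLOCKWISE seen from above, stop at 1.75. Starts at 0 to 0.14. Flat aluminium disc, 64 mm across, 4 mm thick, top face 64 mm above the table; it covers a 46 mm port 60 mm from the pin, in a fixed white box with grey top, 160 x 150 x 55 mm high. Light friction (about 1 N at the knob), no spring: stays where left.
- wide_knob (a point): Centre of the top of the upright black knob at the free end of the larger cover, 98 mm above the table. The knob is a smooth cylinder, 14 mm in diameter, standing 30 mm above the cover's top face; pinch it from above in any direction. This point moves with the cover.
- wide_pin (a point): Pivot pin of the larger cover: a point on the pin's upright axis at the cover's top face, 64 mm above the table. The pin head rises 5 mm above it. The pin is fixed; the knob travels round it in a level circle of 100 mm radius.
- narrow_knob (a point): Centre of the top of the same kind of knob (14 mm across, 98 mm above the table) on the smaller cover, on the other inlet, which is to be left alone. That box is the same size, but its disc is only 38 mm across and its port 20 mm.
Mind the look-alikes: they are no part of the job. Leave any brown look-alike of the part that bears wide_cover alone.

How it is judged (in metres and radians):
At the end, for the whole second after the job is handed in: The larger cover stands still, swung open by more than 1.2 rad (69 degrees) from shut, its port wholly uncovered, and the knob of the smaller cover is within 15 mm of where it started (value of joint wide_cover above 1.2 rad and velocity of joint wide_cover between -0.05 and 0.05 rad/s and distance of narrow_knob from where it was at the start of the episode below 0.015 m); the robot touches nothing.
It fails at once if the smaller cover is moved by more than 15 mm at its knob (distance of narrow_knob from where it was at the start of the episode above 0.015 m).
It also fails if it takes over 32 s, if anything falls off the work surface, if the arm or the gripper's body presses on something with over 40 N, if the wrist force passes 120 N, or if a joint passes its speed limit or range.

## Working session

There is one attempt and no reset: what is moved stays moved. The work goes in short steps, each a Python script; the robot and the scene stay as the last script left them, time stands still between calls to the robot, and variables do not carry over. Pictures are saved under pics/ and viewed, at most 10 in all, crops included, and the job is handed in when it is done.

```bash
mkdir -p pics; ls; python3 - <<'E'
from cell import *
import cv2
for n in("side","top"):
    cv2.imwrite(f"pics/{n}0.png",snapshot(n)); print(n,camera_info(n))
print(get_state())
E
```

```text
pics
side {'fx': 436.8053999659402, 'fy': 436.8053999659402, 'cx': 323.43372965408105, 'cy': 201.2586773931364, 'R': array([[ 0.99125321, -0.13019329,  0.02160523],
       [-0.0671998 , -0.63882361, -0.7664128 ],
       [ 0.11358373,  0.75825728, -0.64198492]]), 't': array([-484.64311716,  -46.69539238, 1499.3649122 ])}
top {'fx': 389.4024705696042, 'fy': 389.4024705696042, 'cx': 326.8556192932052, 'cy': 193.2159790376195, 'R': array([[-1.70946763e-02, -9.99853492e-01, -8.75753123e-04],
       [-9.94119602e-01,  1.70903014e-02, -1.06930535e-01],
       [ 1.06929835e-01, -9.57339534e-04, -9.94266108e-01]]), 't': array([-226.60366014,  469.44358842, 1025.89365096])}
{'clock': 0.1, 'joint_pos': array([-1.32987153,  0.38420299,  0.01641664,  1.37101798, -0.0062958 ,
        1.38820768, -0.04650081]), 'dq': array([ 8.06154340e-04,  2.71734140e-04,  5.17014950e-05, -2.36546429e-03,
        8.15283742e-04, -1.26105437e-04,  3.10779161e-04]), 'joint_efforts': array([ 3.87263746e-03, -6.29129505e+01,  8.48140642e-01, -3.72760785e+01,
        1.69474556e-02,  1.05062738e-02,  7.49995957e-05]), 'ee_pos': array([186.83793901, 595.95510395, 230.36278484]), 'eef_rot': array([-3.13980727e+00,  4.70023483e-05,  2.83779287e+00]), 'contact_force': array([ 0.707514  ,  0.89571348, -0.49394676]), 'moment': array([ 0.045434  , -0.00969146, -0.03908403]), 'grasp_force': 0.0, 'gripper_width': 85.47461813695129}
```

View pics/side0.png

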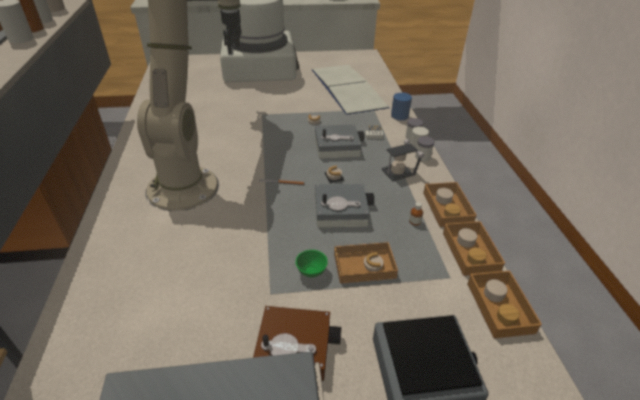

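View pics/top0.png

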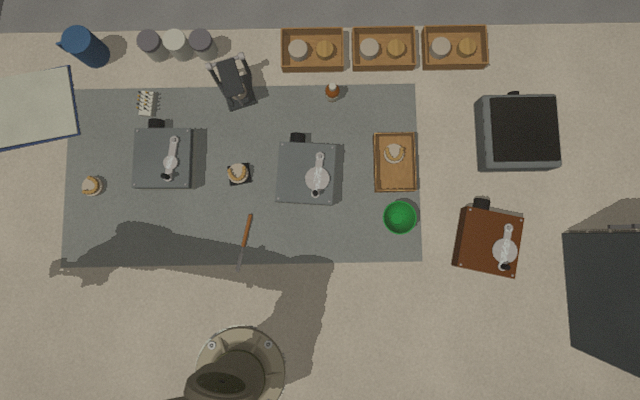

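The side view shows two grey-topped boxes and a brown one. In the top view the candidates are:
- **Grey box at (162,158):** smaller disc near (170,163).
- **Grey box at (308,173):** larger disc near (317,179).
- **Brown box at (487,240):** the excluded look-alike.

The middle grey box fits wide_cover, since it has a grey top and the larger disc. I'll confirm that in a crop.

```bash
python3 - <<'E'
import cv2,numpy as np
t=cv2.imread("pics/top0.png"); s=cv2.imread("pics/side0.png")
a=cv2.resize(t[115:215,125:355],None,fx=3.4,fy=3.4,interpolation=cv2.INTER_CUBIC)
b=cv2.resize(s[115:235,300:390],None,fx=2,fy=2,interpolation=cv2.INTER_CUBIC)
c=np.zeros((590,790,3),np.uint8); c[:a.shape[0],:a.shape[1]]=a[:,:790]; c[345:345+240,:180]=b
c[345:585,200:500]=cv2.resize(s[178:226,310:370],(300,240),interpolation=cv2.INTER_CUBIC)
cv2.imwrite("pics/crop.png",c)
E
```

```text
(no output)
```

View pics/crop.png

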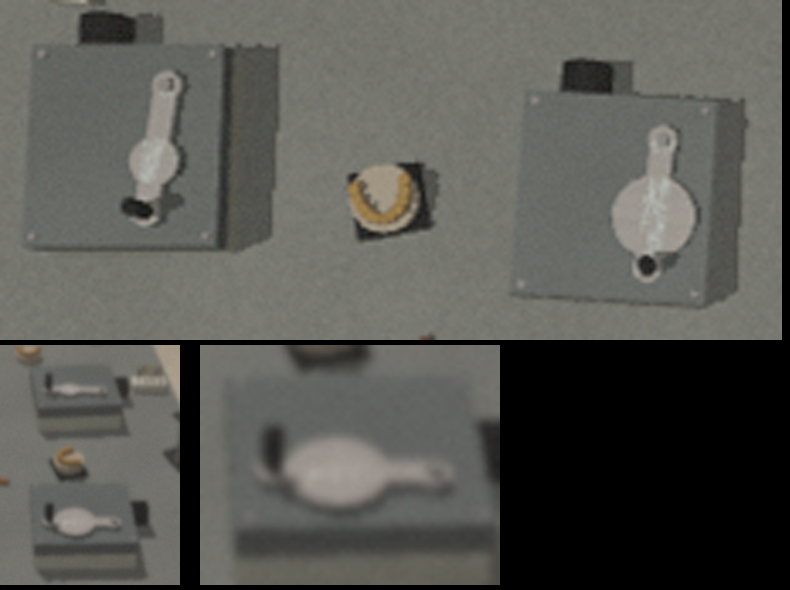

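The crop confirms the middle box: large disc, pin at about (319.7,156.5), knob at about (315.3,192.9). Clockwise from above, the knob swings toward +y, which is left in the top view. Next I'll locate the pin and knob.

```bash
cat >h.py <<'E'
from cell import *
import cv2,numpy as np
def ray(n,uv,z):
    c=camera_info(n);R=c["R"];C=-R.T@c["t"]
    d=R.T@np.array([(uv[0]-c["cx"])/c["fx"],(uv[1]-c["cy"])/c["fy"],1]);return C+d*(z-C[2])/d[2]
def blob(m,x0,y0):
    n,_,st,ce=cv2.connectedComponentsWithStats(m.astype(np.uint8));i=1+np.argmax(st[1:,4]);return ce[i]+[x0,y0],st[i]+[x0,y0,0,0,0]
E
python3 - <<'E'
from h import *
t=cv2.imread("pics/top0.png").max(2);s=cv2.imread("pics/side0.png").max(2)
k,st=blob(t[185:200,307:325]<55,307,185);print("knob top",k,st,ray("top",k,90))
k,st=blob(s[190:208,315:332]<55,315,190);print("knob side",k,st,ray("side",k,83))
c,st=blob(t[145:205,295:335]>130,295,145);print("cover",c,st)
P=ray("top",(319.4,156.2),64);print("pin",P)
K=ray("top",(315.1,192.7),92);print("knob",K,np.linalg.norm((K-P)[:2]))
for yaw in(0.,np.pi):
  for a in(0,.75,1.5):
    f=np.arctan2(*(K-P)[1::-1])-a
    q=solve_ik([P[0]+100*np.cos(f),P[1]+100*np.sin(f),72],[np.pi,0,f-np.pi+yaw]);print(yaw,a,None if q is None else np.round(q,2))
E
```

```text
knob top [314.875  192.6875] [313 191   5   5  16] [ 460.37423061 -204.2515479    90.        ]
knob side [324.10526316 198.        ] [323 195   3   7  19] [ 462.18740429 -205.61215952   83.        ]
cover [316.93772894 174.63919414] [305 152  24  39 546]
pin [ 559.36253744 -216.680677     64.        ]
knob [ 460.11379089 -204.8794159    92.        ] 99.94790371113368
0.0 0 [-0.34  0.35  0.83  1.93 -0.31  0.99 -1.06]
0.0 0.75 [-0.78  0.71  1.36  1.91 -0.76  1.18 -1.57]
0.0 1.5 [-0.73  0.87  1.35  1.74 -0.88  1.29 -2.36]
3.141592653589793 0 [-0.54  0.47  1.12  1.93 -0.5   1.05  2.25]
3.141592653589793 0.75 [-0.5   0.39  0.87  1.9  -0.35  1.01  1.23]
3.141592653589793 1.5 [-0.56  0.58  0.96  1.74 -0.53  1.1   0.52]
```

```bash
python3 - <<'E'
from h import *
P=np.array([560,-216.5]);K=np.array([461,-205.]);f0=np.arctan2(*(K-P)[::-1]);o=[np.pi,0,f0]
move_ptp([*K,190],o)
move_linear([*K,72],feed=80)
cv2.imwrite("pics/s1.png",np.vstack([cv2.resize(snapshot(n)[v:v+100,u:u+140],None,fx=3,fy=3) for n,u,v in(("side",260,140),("top",250,120))])[:600])
s=get_state();print(s["clock"],s["ee_pos"],s["eef_rot"],s["contact_force"])
grasp()
s=get_state();print(s["clock"],s["gripper_width"],s["grasp_force"],s["contact_force"],s["ee_pos"])
E
```

```text
4.8 [ 461.29382018 -205.04495528   72.35911623] [3.14155512e+00 7.45518570e-04 3.02606482e+00] [ 4.27609949e-01  5.57796764e-01 -5.20733542e-04]
5.4667 11.585755766214147 58.468122482299805 [-0.73881025  1.10812267  3.59658004] [ 460.97405465 -204.99207183   72.12384861]
```

View pics/s1.png

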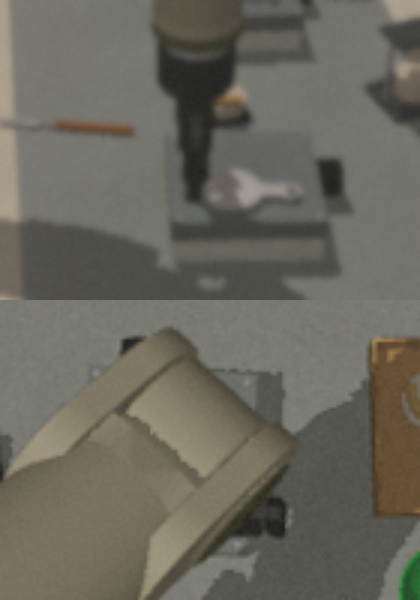

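The picture shows the fingers straddling the knob on the middle box. The grip closed at 11.6 mm with 58 N, so I'm swinging the cover now.

```bash
python3 - <<'E'
from h import *
P=np.array([560,-216.5]);K=np.array([461,-205.]);f0=np.arctan2(*(K-P)[::-1])
for a in np.linspace(0,1.46,9)[1:]:
    f=f0-a
    move_linear([P[0]+99.7*np.cos(f),P[1]+99.7*np.sin(f),72],[np.pi,0,f],feed=60)
    s=get_state();F=s["contact_force"];print(round(a,2),s["clock"],np.round(F,1),round(s["gripper_width"],1),np.round(s["ee_pos"],1))
    if np.linalg.norm(F)>50: break
E
```

```text
0.18 5.9167 [-1.6  0.9  4.1] 11.8 [ 464.9 -186.8   72.1]
0.36 6.3667 [-0.7  2.   4.3] 12.0 [ 471.9 -170.1   72.1]
0.55 6.8167 [-0.3  2.3  5.4] 11.7 [ 481.8 -154.8   72.1]
0.73 7.2667 [-0.5  4.5  5.4] 11.8 [ 494.2 -141.6   72.1]
0.91 7.7167 [0.2 4.7 4.8] 11.6 [ 508.8 -130.8   72.1]
1.1 8.1667 [0.1 5.5 4.3] 11.8 [ 525.2 -122.7   72.1]
1.28 8.6167 [0.9 6.2 5.3] 11.8 [ 542.9 -117.7   72.1]
1.46 9.0667 [2.4 6.2 4.8] 11.8 [ 561.1 -116.    72.1]
```

Forces stayed small. Releasing, backing off straight up and clear, then looking.

```bash
python3 - <<'E'
from h import *
hold(.2);let_go();p=get_state()["ee_pos"]
move_linear([p[0],p[1],200],feed=100)
goto_joints([-1.33,0.383,0.016,1.37,-0.006,1.388,-0.046]);hold(.3)
t=snapshot("top");cv2.imwrite("pics/c2.png",cv2.resize(t[115:215,125:355],None,fx=3.4,fy=3.4)) 
s=get_state();print(s["clock"],s["contact_force"],s["ee_pos"])
E
```

```text
14.5917 [-0.47839908  0.10236148 -0.3773634 ] [186.9477     596.46812649 231.51223211]
```

View pics/c2.png

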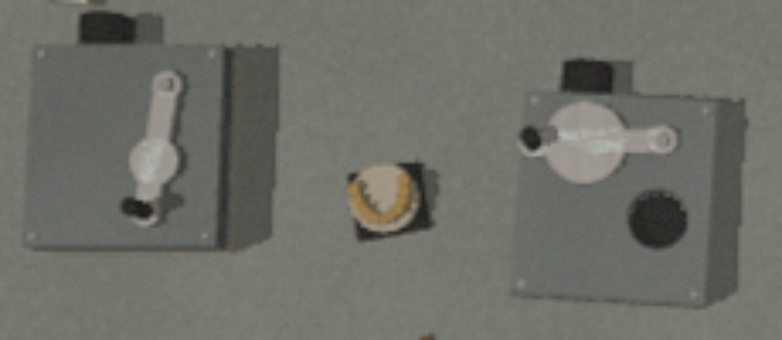

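The crop shows the wide port fully open as a dark hole at (657,219). Its cover has swung about 85° to the left, with the knob at (532,138), and the small cover at (155,160) hasn't moved.

```bash
python3 -c "
from cell import *
print(job_done())"
```

```text
the job is handed in; nothing more can be done
None
```

The wide port's cover is swung open about 1.46 rad and released, leaving the port fully uncovered; the small cover is untouched, and the job was handed in at about 15 s (no verdict was returned).

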